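# Lap a bisque tile with the rubbing stone

### The arm

A 6-joint arm with a two-finger parallel gripper is mounted at the origin on the work surface. World frame = base frame: x ahead of the robot, y to its left, z up, the work surface at z = 0. Lengths are in m, angles in rad, forces in N, time in s.
With the tool pointing down it reaches from about 0.375 to 0.9 m from the base axis. Payload 3.1 kg.
Tool frame: the origin (TCP) lies between the finger pads; the fingertips stand manip.finger_overhang ahead of it and the grasp point (between the pads) lies 5 mm behind it (manip.finger_overhang is the distance from the TCP to the fingertips, in m); z points along the fingers, y is the line along which they close (so a half turn about z gives the same grasp; the last joint's range is limited). The gripper opens to 85 mm and grips with 20 to 120 N. Pads are 22 mm wide; open, the fingers measure 114 mm over their backs; the gripper's body (76 mm by 85 mm) begins 54 mm behind the grasp point. The pads swing forward as they close: fully open they stand 13 mm farther back than shut.
Start: joints at [0.922, 0.527, 1.433, -0, 1.181, -0.178], TCP at [0.283, 0.557, 0.245] pointing down, gripper open.
Joint ranges: [-3.08, 3.08], [-0.75, 2.2], [0.22, 2.44], [-1.43, 4.57], [0, 2.65], [-2.85, 2.85]. Speed limits (rad/s): [2.79, 2.79, 3.14, 3.14, 3.14, 3.14].

### API

Orientations are given as a unit quaternion [x, y, z, w].
In Python, from station import manip gives the robot as it stands.
- The arm moves only by the tool drive_tool, never from a script. Its argument "plan" is a list of rows, each a list of 7 numbers: the shift along the tool's x, y, z in m, then the turn, a rotation vector about the tool's x, y, z in degrees, then the opening, from -1 (shut) to 1 (fully open). In form: [[x, y, z, wx, wy, wz, gripper], ...]. A call has 1 to 10 rows; each row shifts and turns the commanded pose from where the row before left it, along the tool's axes as they then stand; what a row does not reach is not made up. A row lasts 1/10 s, in which the tool goes at most 50 mm and 8.59 degrees, less where a joint would pass 70% of its speed; a pose out of reach is approached as far as the arm can. A call is refused whole if a number of a shift passes 0.05 or a number of a turn 8.59, either way. A call with a gripper value outside its range is refused whole. The fingers move at their own pace and stop on an object; "newtons" is the grip in N (left out, the last holds). Time passes only in rows, so rows that do not move let the fingers close. It gives the time, the measured TCP pose, the force, the opening and the grip force at its end, in the units of the state.
- manip.sense(): the state, without advancing time (a new reading comes with each control period).
- manip.snapshot(name): name is "side" or "top" or "wrist"; returns a dict with "image" (420x560x3 uint8, red, green, blue), "z_map" (420x560 float32, m along the optical axis (not along the pixel's ray), 0 where there is no reading), "fov_y" (degrees; the focal length in pixels is half the picture's height over the tangent of half this angle, whatever the lens; pixels are square), "cx", "cy" (the principal point, pixels), "k1" (the pictures are not rectified: a ray, as slopes to the right and down, at radius r is drawn at 1 + k1 r^2 times it, then the intrinsics apply), "extrinsics" (4x4, takes a point from camera to world coordinates); the wrist camera has in their place "mount" (4x4, takes a point from camera to tool coordinates, whose origin is the TCP and whose axes are the flange's). Camera axes: x right, y up, looking along -z (the intrinsics and any distortion apply to the point x, -y, -z); pixel columns grow to the right and rows downward; lengths in m; the calibration is good to about 2 mm. A picture is of the moment at which its call begins: read the wrist's pose just before it.
- manip.sign_off(): hands the job in; it is judged then, once.
The state is a dict: "t": time; "q": joint angles; "qd": joint speeds; "tau": joint torques, N m; "tcp_pos": TCP position; "tool_rot": TCP orientation; "force": force on the tool from outside, world axes, zero at the start; "ft_torque": the same for the moment, N m; "finger_gap": opening from 0.0 (shut) to 1.0 (fully open); "gripper_force": force on a finger pad.
Only numpy, scipy, OpenCV 4.12 (cv2) and the standard library are available. Lean on these libraries where they do the work, as an engineer would, in place of code of your own. Each camera call takes 0.05 s, during which the arm holds its last target. There are 200 camera calls.

### The job

Pick up the rubbing stone (the grey stone block with a wooden bar handle), lay it square across the left end of the bisque tile in the sprung jig, press until the spring bed is about halfway down, and at that steady pressure sweep it in one stroke to the tile's right end, never bottoming the springs and not lifting off on the way (left and right as seen from the robot's base). Then lift it off and set it down, not dropped, flat in the middle of the cork pad.

Things in the scene. Friction and masses are not known exactly. Their poses are not given: they have to be found in the camera images.
- stone: Rubbing stone: grey block 100 (x) x 46 (y) x 20 mm with an upright wooden bar handle on top, 70 (x) x 24 (y) x 40 mm high; 60 mm tall in all, 0.2-0.3 kg. Loose, in any of three spots at the left, beside a grey block without handle and a round wooden stamp (not wanted). Origin: centre of underside; x along block and handle, z up. Grip across the handle (along y).
- tile (a point): Tile to lap: pale ceramic, 90 (x) x 200 (y) x 12 mm, fixed on the jig's aluminium bed, right of the middle; turned up to 0.25 rad. This point: centre of its top face, 67 mm above the counter unpressed; z up, +y: its left end seen from the robot. Sinks level with the bed. End cleats are 6 mm lower than its top. A like tile flat on the counter is not wanted.
- bed (a joint): How far the sprung bed with the tile is pressed down, m: 0 up, 0.024 fully bottomed; 0.012 is halfway. Springs: about 1.3 N starts it, then 0.6 N per mm (8.5 N at halfway, 15.7 N at the bottom). It springs back up when let go.
- pad: Cork pad, 130 (x) x 110 (y) x 6 mm, fixed on the counter left of the middle, near the robot. Origin: centre of its underside; the top is 6 mm above it.
There are look-alikes about, which are no part of the job. Several things have the shape of the pad; the one meant has the colours described above.

How it is judged:
By the outcome, as a careful person would: the job done as asked, in the order asked, and still so for the second after the job is handed in, with the robot touching nothing.
It also fails if it takes over 51 s, if anything falls off the work surface, if the arm or the gripper's body presses on something with over 40 N, if the wrist force passes 120 N, or if a joint passes its speed limit or range.

## Working session

There is one attempt and no reset: what is moved stays moved. The work goes in short steps, Python scripts to look and compute and a tool call to move; the robot and the scene stay as the last step left them, time stands still between calls to the robot, and variables do not carry over. Pictures are saved under pics/ and viewed, at most 10 in all, crops included, and the job is handed in when it is done.

Besides the shell and the picture viewer there is one more tool, called as name([rows], argument=value, ...), one row to a line, values as JSON. drive_tool: Moves the arm, as the interface text tells. Its arguments: {"type":"object","properties":{"plan":{"type":"array"},"newtons":{"type":"number"}},"required":["plan"]}

```bash
ls; mkdir -p pics; cat > h.py <<'E'
import numpy as np, cv2
from station import manip
from scipy.spatial.transform import Rotation as R
def snap(n):
    s=manip.sense(); d=manip.snapshot(n)
    if n=='wrist':
        T=np.eye(4);T[:3,:3]=R.from_quat(s['tool_rot']).as_matrix();T[:3,3]=s['tcp_pos'];d['E']=T@np.array(d['mount'])
    else: d['E']=np.array(d['extrinsics'])
    d['f']=210/np.tan(np.radians(d['fov_y'])/2)
    return d
def slopes(d,uv):
    uv=np.atleast_2d(np.array(uv,float)); p=(uv-[d['cx'],d['cy']])/d['f']
    q=p.copy()
    for _ in range(20): q=p/(1+d['k1']*(q**2).sum(1,keepdims=True))
    return q
def onplane(d,uv,z):
    q=slopes(d,uv); r=np.c_[q[:,0],-q[:,1],-np.ones(len(q))]@d['E'][:3,:3].T; o=d['E'][:3,3]
    return o+r*((z-o[2])/r[:,2])[:,None]
def cloud(d):
    v,u=np.mgrid[:420,:560]; q=slopes(d,np.c_[u.ravel(),v.ravel()]); z=d['z_map'].ravel()[:,None]
    P=np.c_[q[:,:1]*z,-q[:,1:]*z,-z]@d['E'][:3,:3].T+d['E'][:3,3]
    P[z[:,0]==0]=np.nan
    return P.reshape(420,560,3)
def save(d,name,crop=None,s=1):
    im=d['image'][:,:,::-1]
    if crop: im=im[crop[1]:crop[3],crop[0]:crop[2]]
    cv2.imwrite('pics/'+name+'.png',cv2.resize(im,None,fx=s,fy=s,interpolation=cv2.INTER_CUBIC))
E
python3 - <<'E'
from h import *
import pickle
D={n:snap(n) for n in('top','side')}
pickle.dump(D,open('d.pkl','wb'))
for n in D: save(D[n],n+'0',s=1.4); print(n,D[n]['E'].round(3).tolist(),D[n]['f'],D[n]['k1'])
s=manip.sense();print(s,manip.finger_overhang)
E
```

```text
pics
top [[-0.025, 0.995, -0.098, 0.32], [-1.0, -0.024, 0.011, 0.072], [0.009, 0.098, 0.995, 1.214], [0.0, 0.0, 0.0, 1.0]] 497.3887589461475 -0.172288523308477
side [[0.894, 0.231, -0.385, 0.029], [-0.448, 0.425, -0.786, -0.733], [-0.018, 0.875, 0.484, 0.574], [0.0, 0.0, 0.0, 1.0]] 484.2582946627695 0.0518459862485721
{'t': 0.1, 'q': array([ 9.22476105e-01,  5.28360234e-01,  1.43377432e+00, -1.61733360e-05,
        1.18141078e+00, -1.78534095e-01]), 'qd': array([ 1.71992771e-05, -2.14799554e-03, -6.92659535e-04, -3.25802752e-04,
       -2.36297214e-04,  2.69280050e-04]), 'tau': array([-5.58885713e-04, -4.43302739e+01, -1.78586054e+01, -2.75788161e-04,
        3.77730990e-03, -1.52431301e-05]), 'tcp_pos': array([0.28255141, 0.55679097, 0.24443937]), 'tool_rot': array([ 2.32735883e-01,  9.72539488e-01, -8.97086310e-04, -3.85396067e-04]), 'force': array([ 0.62391856, -0.56886804,  0.48679774]), 'ft_torque': array([-0.04837135,  0.02699286,  0.0125321 ]), 'gripper_force': 0.0, 'finger_gap': 0.9988757228248695} 0.014
```

View pics/top0.png

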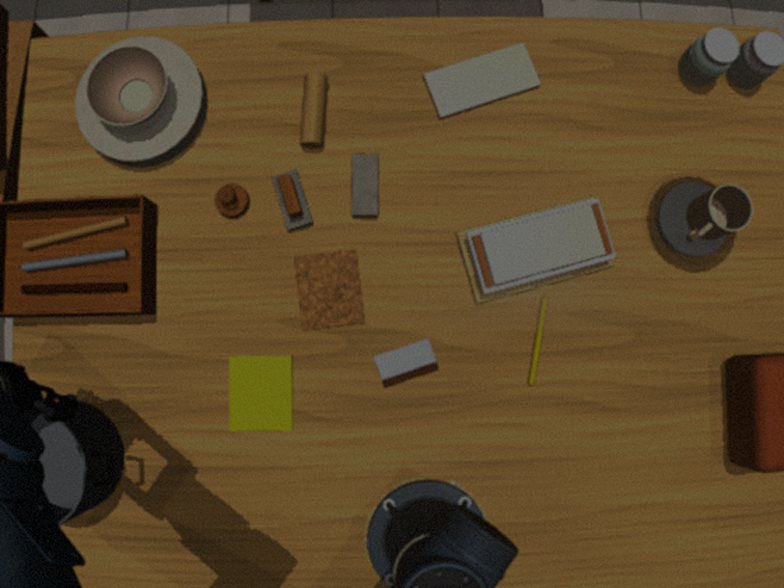

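View pics/side0.png

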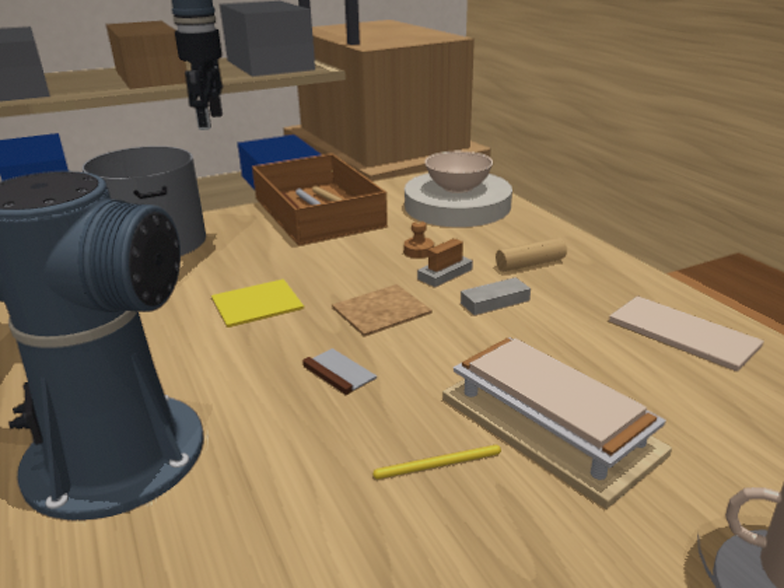

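The pictures show, in top-view display pixels:
- **Stone:** grey block with brown bar at (293,200). Look-alikes are the plain grey block at (365,185), the stamp at (232,200) and the scraper at (405,362).
- **Tile:** the one on the jig is at (540,247). The flat one at (482,80) is not wanted.
- **Pad:** cork at (330,290). The yellow sheet at (260,393) is not it.

I choose the handled block, the jig tile and the cork pad.

```bash
python3 - <<'E'
from h import *
import pickle
D=pickle.load(open('d.pkl','rb'))
d=D['top'];P=cloud(d);im=d['image'].astype(int)
hsv=cv2.cvtColor(d['image'],cv2.COLOR_RGB2HSV)
def rect(mask,z,name):
    n,l,st,c=cv2.connectedComponentsWithStats(mask.astype(np.uint8));k=1+np.argmax(st[1:,4])
    v,u=np.nonzero(l==k); Q=onplane(d,np.c_[u,v],z)[:,:2]
    (c,s,a)=cv2.minAreaRect((Q*1000).astype(np.float32))
    print(name,st[k,4],np.array(c).round(1),np.array(s).round(1),round(a,1),'mean',Q.mean(0).round(4),'depth z',np.nanmedian(P[l==k][:,2]).round(4))
def box(x0,y0,x1,y1):
    m=np.zeros((420,560),bool);m[int(y0/1.4):int(y1/1.4),int(x0/1.4):int(x1/1.4)]=1;return m
for nm,(x,y) in dict(handle=(290,192),stone=(303,222),tile=(540,247),cleat=(483,260),pad=(330,290),wood=(430,200)).items():
    print(nm,hsv[int(y/1.4),int(x/1.4)],P[int(y/1.4),int(x/1.4)].round(4))
H,S,V=hsv[...,0],hsv[...,1],hsv[...,2]
Z=P[...,2]
rect(box(265,160,320,240)&(Z>.045),.06,'handle z')
rect(box(265,160,320,240)&(Z>.012),.02,'stone z')
rect(box(265,160,320,240)&(S<90),.02,'stone col')
rect(box(440,185,630,310)&(Z>.063),.067,'tile z')
rect(box(440,185,630,310)&(S<70)&(V>120),.067,'tile col')
rect(box(280,235,380,345)&(Z>.003),.006,'pad z')
rect(box(280,235,380,345)&(H<14),.006,'pad h')
save(d,'crop1',(150,90,460,240),2.5)
E
```

```text
handle [ 14 193  90] [0.6    0.2199 0.0579]
stone [24 45 80] [0.5557 0.2028 0.0213]
tile [ 24  11 111] [ 0.4949 -0.1984  0.0682]
cleat [ 14 170  90] [ 0.4768 -0.1039  0.059 ]
pad [ 14 157  99] [0.4365 0.1596 0.0015]
wood [ 17 147 109] [ 5.952e-01 -2.220e-02 -5.000e-04]
handle z 311 [595.3 221.9] [73.5 24.7] 16.6 mean [0.595  0.2219] depth z 0.0594
stone z 766 [595.8 222.3] [103.1  46.6] 16.6 mean [0.5961 0.2223] depth z 0.0227
stone col 391 [595.5 222.1] [101.5  45.3] 16.5 mean [0.5883 0.2186] depth z 0.02
tile z 3064 [ 500.1 -205.4] [ 91.1 212.3] 14.3 mean [ 0.4995 -0.2044] depth z 0.0671Traceback (most recent call last):
  File "<stdin>", line 21, in <module>
  File "<stdin>", line 7, in rect
    return _wrapfunc(a, 'argmax', axis=axis, out=out, **kwds)
    return bound(*args, **kwds)
ValueError: attempt to get argmax of an empty sequence
```

```bash
python3 - <<'E'
from h import *
import pickle
D=pickle.load(open('d.pkl','rb'))
def rect(d,mask,z,name):
    mask=cv2.morphologyEx(mask.astype(np.uint8),cv2.MORPH_OPEN,np.ones((3,3)))
    n,l,st,c=cv2.connectedComponentsWithStats(mask);k=1+np.argmax(st[1:,4])
    v,u=np.nonzero(l==k); Q=onplane(d,np.c_[u,v],z)[:,:2]
    (c,s,a)=cv2.minAreaRect((Q*1000).astype(np.float32))
    print(name,st[k,4],np.array(c).round(1),np.array(s).round(1),round(a,1),'mean',Q.mean(0).round(4))
def box(x0,y0,x1,y1):
    m=np.zeros((420,560),bool);m[int(y0/1.4):int(y1/1.4),int(x0/1.4):int(x1/1.4)]=1;return m
for n,bt,bp in(('top',(475,200,608,300),(280,235,380,345)),('side',(455,335,650,445),(320,275,440,340))):
    d=D[n];hsv=cv2.cvtColor(cv2.GaussianBlur(d['image'],(3,3),0),cv2.COLOR_RGB2HSV);H,S,V=[hsv[...,i].astype(int) for i in range(3)]
    Z=cloud(d)[...,2]
    c=[(bt[0]+bt[2])/2.8,(bt[1]+bt[3])/2.8];print(hsv[int(c[1]),int(c[0])])
    rect(d,box(*bt)&(S<70)&(V>90)&(Z>.0625)&((H<18) if n=='side' else True),.067,n+' tile')
    c=[(bp[0]+bp[2])/2.8,(bp[1]+bp[3])/2.8];print(hsv[int(c[1]),int(c[0])],hsv[int(bp[1]/1.4),int(bp[0]/1.4)])
    rect(d,cv2.GaussianBlur((box(*bp)&((H<15) if n=='top' else (S>95))).astype(np.float32),(7,7),0)>.5,.006,n+' pad')
save(D['top'],'crop1',(150,90,460,240),2.5)
E
```

```text
[ 38  19 109]
top tile 2944 [ 500.5 -206.8] [ 90.8 198.5] 14.3 mean [ 0.5004 -0.2056]
[ 16 159  96] [ 18 156 103]Traceback (most recent call last):
  File "<stdin>", line 18, in <module>
  File "<stdin>", line 6, in rect
    return _wrapfunc(a, 'argmax', axis=axis, out=out, **kwds)
    return bound(*args, **kwds)
ValueError: attempt to get argmax of an empty sequence
```

```bash
cat >> h.py <<'E'
def togo(p,yaw):
    """turn needed (deg, tool axes) and then shift in the turned tool axes (mm); tool x at yaw deg, z down"""
    s=manip.sense(); R0=R.from_quat(s['tool_rot']); c,n=np.cos(np.radians(yaw)),np.sin(np.radians(yaw))
    R1=R.from_matrix(np.array([[c,n,0],[n,-c,0],[0,0,-1]]))
    d=np.array(p)-s['tcp_pos']
    print('t',round(s['t'],2),'tcp',s['tcp_pos'].round(4),'turn',np.degrees((R0.inv()*R1).as_rotvec()).round(2),'shift mm',(R1.inv().apply(d)*1000).round(1),'F',s['force'].round(2),'gap',round(s['finger_gap'],3),'grip',round(s['gripper_force'],1),'j6',s['q'][5].round(2))
E
python3 - <<'E'
from h import *
import pickle
D=pickle.load(open('d.pkl','rb'));d=D['top']
Q=onplane(d,np.array([(294,254),(357,250),(364,325),(302,329)])/1.4,.006)
c,s,a=cv2.minAreaRect((Q[:,:2]*1000).astype(np.float32));print('pad',c,s,a)
save(d,'crop1',(150,90,460,240),2.5)
togo([.5955,.222,.15],196.6)
E
```

```text
pad (436.926025390625, 159.70037841796875) (135.62074279785156, 110.82809448242188) 4.106678485870361
t 0.1 tcp [0.2826 0.5568 0.2444] turn [ -0.1   -0.06 -43.52] shift mm [-204.3 -410.2   94.4] F [ 0.62 -0.57  0.49] gap 0.999 grip 0.0 j6 -0.18
```

View pics/crop1.png

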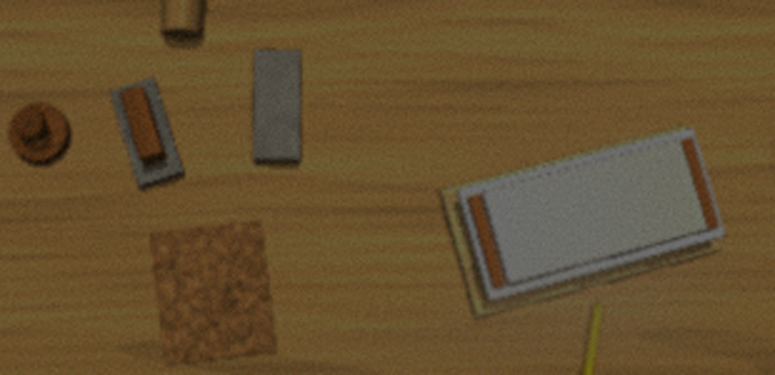

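The crop shows the handled stone at (147,125), with the stamp at (38,132) and the plain block at (277,105). Both are more than 80 mm from its centre, so the open fingers clear them. The jig tile is at (595,215) and the cork pad at (213,292).

drive_tool([
  [0, 0, 0, 0, 0, -7.25, 1],
  [0, 0, 0, 0, 0, -7.25, 1],
  [0, 0, 0, 0, 0, -7.25, 1],
  [0, 0, 0, 0, 0, -7.25, 1],
  [0, 0, 0, 0, 0, -7.25, 1],
  [0, 0, 0, 0, 0, -7.25, 1],
  [-0.02, -0.04, 0, 0, 0, 0, 1],
  [-0.02, -0.04, 0, 0, 0, 0, 1],
  [-0.02, -0.04, 0, 0, 0, 0, 1],
  [-0.02, -0.04, 0, 0, 0, 0, 1],
])

```text
t: 1.1
tcp_pos: [0.4058, 0.4254, 0.2449]
tool_rot: [-0.145, 0.989, -0.0, -0.0]
force: [0.6, 0.3, 0.4]
finger_gap: 1.001
gripper_force: 0.0
```

drive_tool([
  [-0.02, -0.04, 0, 0, 0, 0, 1],
  [-0.02, -0.04, 0, 0, 0, 0, 1],
  [-0.02, -0.04, 0, 0, 0, 0, 1],
  [-0.02, -0.04, 0, 0, 0, 0, 1],
  [-0.02, -0.04, 0.02, 0, 0, 0, 1],
  [-0.0, -0.01, 0.02, 0, 0, 0, 1],
  [0, 0, 0.02, 0, 0, 0, 1],
  [0, 0, 0.02, 0, 0, 0, 1],
  [0, 0, 0, 0, 0, 0, 1],
  [0, 0, 0, 0, 0, 0, 1],
])

```text
t: 2.1
tcp_pos: [0.5608, 0.254, 0.165]
tool_rot: [-0.144, 0.99, -0.0, -0.001]
force: [0.1, -0.2, 1.0]
finger_gap: 0.996
gripper_force: 0.0
```

```bash
cat > w.py <<'E'
from h import *
d=snap('wrist');P=cloud(d);Z=P[...,2]
near=np.hypot(P[...,0]-.5955,P[...,1]-.222)<.07
for z0,z1,zp,n in((.05,.07,.06,'handle'),(.014,.027,.02,'block')):
    m=((Z>z0)&(Z<z1)&near).astype(np.uint8); v,u=np.nonzero(m)
    Q=onplane(d,np.c_[u,v],zp)[:,:2]; Q2=P[m>0][:,:2]
    for q in(Q,Q2): c,s,a=cv2.minAreaRect((q*1000).astype(np.float32));print(n,len(u),np.round(c,1),np.round(s,1),round(a,1))
save(d,'w1',s=1.2)
togo([.5955,.222,.038],196.6)
E
python3 w.py
```

```text
handle 2895 [594.1 222.6] [70.  24.5] 16.4
handle 2895 [595.8 222.1] [69.2 24.2] 16.3
block 2786 [595.3 222.3] [100.3  46.1] 16.5
block 2786 [596.4 222.2] [100.4  46.2] 16.5
t 2.15 tcp [0.5614 0.2543 0.1659] turn [-0.    0.05 -0.  ] shift mm [-23.5 -40.7 127.9] F [0.02 0.29 0.62] gap 1.003 grip 0.0 j6 -1.62
```

View pics/w1.png

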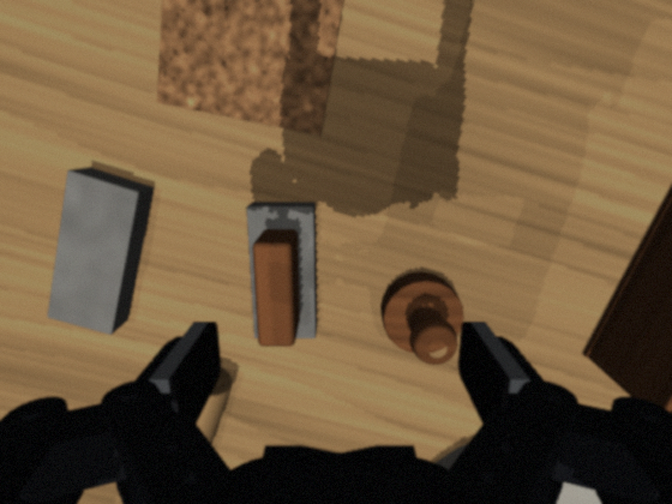

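The wrist picture shows the stone at (278,285), aligned with the tool. The plain block is at (95,250) and the stamp at (425,310), both clear of the finger path. Next I centre and descend.

drive_tool([
  [-0.012, -0.02, 0, 0, 0, 0, 1],
  [-0.0115, -0.0208, 0, 0, 0, 0, 1],
  [0, 0, 0.02, 0, 0, 0, 1],
  [0, 0, 0.03, 0, 0, 0, 1],
  [0, 0, 0.03, 0, 0, 0, 1],
  [0, 0, 0.02, 0, 0, 0, 1],
  [0, 0, 0.015, 0, 0, 0, 1],
  [0, 0, 0.01, 0, 0, 0, 1],
  [0, 0, 0.002, 0, 0, 0, 1],
  [0, 0, 0, 0, 0, 0, 1],
])

```text
t: 3.15
tcp_pos: [0.5957, 0.2218, 0.0389]
tool_rot: [-0.144, 0.99, 0.0, 0.001]
force: [-0.5, 0.7, 0.7]
finger_gap: 1.0
gripper_force: 0.0
```

```bash
python3 -c "
from h import *
togo([.5955,.2222,.038],196.5)"
```

```text
t 3.15 tcp [0.5957 0.2218 0.0389] turn [-0.01  0.07  0.09] shift mm [0.1 0.4 0.9] F [-0.51  0.72  0.67] gap 1.0 grip 0.0 j6 -1.68
```

drive_tool([
  [0, 0, 0, 0, 0, 0, -1],
  [0, 0, 0, 0, 0, 0, -1],
  [0, 0, 0, 0, 0, 0, -1],
  [0, 0, 0, 0, 0, 0, -1],
  [0, 0, 0, 0, 0, 0, -1],
  [0, 0, 0, 0, 0, 0, -1],
  [0, 0, 0, 0, 0, 0, -1],
  [0, 0, 0, 0, 0, 0, -1],
], newtons=60)

```text
t: 3.95
tcp_pos: [0.5954, 0.2218, 0.0388]
tool_rot: [-0.144, 0.99, 0.0, 0.0]
force: [-1.2, 1.3, 5.6]
finger_gap: 0.278
gripper_force: 59.9
```

```bash
python3 -c "
from h import *
togo([.5955,.2222,.15],196.5)"
```

```text
t 3.95 tcp [0.5954 0.2218 0.0388] turn [0.   0.04 0.08] shift mm [  -0.2    0.3 -111.2] F [-1.15  1.27  5.58] gap 0.278 grip 59.9 j6 -1.68
```

drive_tool([
  [0, 0, -0.005, 0, 0, 0, -1],
  [0, 0, -0.01, 0, 0, 0, -1],
  [0, 0, -0.02, 0, 0, 0, -1],
  [0, 0, -0.03, 0, 0, 0, -1],
  [0, 0, -0.03, 0, 0, 0, -1],
  [0, 0, -0.02, 0, 0, 0, -1],
  [0, 0, -0.01, 0, 0, 2.2, -1],
  [0, 0, -0.005, 0, 0, 0, -1],
  [0, 0, 0, 0, 0, 0, -1],
  [0, 0, 0, 0, 0, 0, -1],
])

```text
t: 4.95
tcp_pos: [0.5945, 0.2214, 0.1675]
tool_rot: [-0.125, 0.992, -0.0, -0.001]
force: [-0.4, 0.3, -2.1]
finger_gap: 0.269
gripper_force: 59.0
```

```bash
python3 -c "
from h import *
togo([.4807,-.129,.135],194.3)
d=snap('side');save(d,'side1',s=1.2)
P=cloud(snap('wrist'));s=manip.sense()
T=R.from_quat(s['tool_rot']).inv().apply((P-s['tcp_pos']).reshape(-1,3))
m=(abs(T[:,0])<.06)&(abs(T[:,1])<.03)&(T[:,2]>-.03)&(T[:,2]<.05)
for a,b in((-.03,-.015),(.01,.027),(.027,.05)):
  q=T[m&(T[:,2]>a)&(T[:,2]<b)]
  if len(q)>20: print(a,len(q),np.percentile(q,[1,50,99],axis=0).round(4).tolist())
q=T[m&(T[:,2]>.01)&(T[:,2]<.027)]
A=np.c_[q[:,:2],np.ones(len(q))];print(np.linalg.lstsq(A,q[:,2],rcond=None)[0]); print(cv2.minAreaRect((q[:,:2]*1000).astype(np.float32)))
"
```

```text
t 4.95 tcp [0.5945 0.2214 0.1675] turn [ 0.   -0.11  0.11] shift mm [ 196.8 -311.5   32.5] F [-0.38  0.28 -2.13] gap 0.269 grip 59.0 j6 -1.64
-0.03 11350 [[-0.0243, -0.0212, -0.0293], [0.0081, 0.0001, -0.0211], [0.0335, 0.0215, -0.0158]]
0.01 6214 [[-0.0483, -0.0225, 0.0118], [0.0362, 0.0002, 0.0188], [0.0487, 0.0226, 0.0251]]
0.027 310 [[0.0484, -0.0219, 0.0272], [0.0486, -0.0019, 0.0315], [0.0489, 0.0222, 0.0383]]
[ 0.00493685 -0.00131468  0.01865925]
((-1.2841567993164062, 0.03178977966308594), (100.31967163085938, 46.194915771484375), 0.28233087062835693)
```

View pics/side1.png

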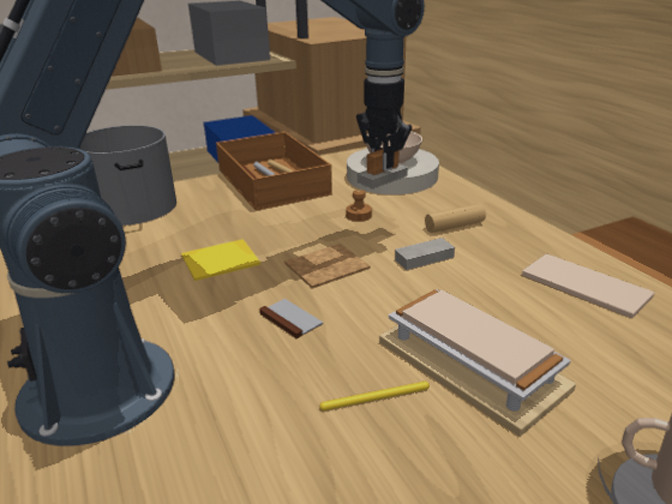

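The side view shows the stone held level in the gripper at (385,170), with the jig clear at (480,350). I'll carry it over the tile's left end.

drive_tool([
  [0.01, -0.015, 0, 0, 0, 0, -1],
  [0.02, -0.032, 0, 0, 0, 0, -1],
  [0.022, -0.035, 0, 0, 0, 0, -1],
  [0.022, -0.035, 0, 0, 0, 0, -1],
  [0.022, -0.035, 0, 0, 0, 0, -1],
  [0.022, -0.035, 0, 0, 0, 0, -1],
  [0.022, -0.035, 0, 0, 0, 0, -1],
  [0.022, -0.035, 0, 0, 0, 0, -1],
  [0.02, -0.032, 0, 0, 0, 0, -1],
  [0.015, -0.022, 0, 0, 0, 0, -1],
])

```text
t: 6.05
tcp_pos: [0.4809, -0.1308, 0.1679]
tool_rot: [-0.125, 0.992, -0.0, -0.0]
force: [-0.1, 0.2, -3.0]
finger_gap: 0.273
gripper_force: 59.4
```

drive_tool([
  [0, 0, 0.008, 0, 0, 0.1, -1],
  [0, 0, 0.012, 0, 0, 0, -1],
  [0, 0, 0.01, 0, 0, 0, -1],
  [0, 0, 0, 0, 0, 0, -1],
  [0, 0, 0, 0, 0, 0, -1],
  [0, 0, 0, 0, 0, 0, -1],
])

```text
t: 6.65
tcp_pos: [0.482, -0.1282, 0.1385]
tool_rot: [-0.125, 0.992, -0.0, 0.0]
force: [0.4, 0.9, -2.8]
finger_gap: 0.269
gripper_force: 59.3
```

```bash
python3 -c "
from h import *
togo([.4807,-.129,.1058],194.3)
for n in('side','top'):
  d=snap(n);save(d,n+'2',s=1.2)
print(manip.sense()['force'])
d=snap('top');P=cloud(d);hsv=cv2.cvtColor(d['image'],cv2.COLOR_RGB2HSV)
m=(hsv[...,1]<70)&(P[...,2]>.064)&(P[...,2]<.071)&(np.hypot(P[...,0]-.5,P[...,1]+.2)<.115)&(P[...,1]<-.16)
v,u=np.nonzero(cv2.morphologyEx(m.astype(np.uint8),cv2.MORPH_OPEN,np.ones((3,3))));print(cv2.minAreaRect((onplane(d,np.c_[u,v],.067)[:,:2]*1000).astype(np.float32)))
"
```

```text
t 6.65 tcp [ 0.482  -0.1282  0.1385] turn [-0.02  0.03  0.03] shift mm [ 1.5 -0.5 32.7] F [ 0.44  0.91 -2.8 ] gap 0.269 grip 59.3 j6 -2.31
[ 0.13543937  1.3177736  -3.18821988]
((0.0, 0.0), (0.0, 0.0), 0.0)
```

View pics/side2.png

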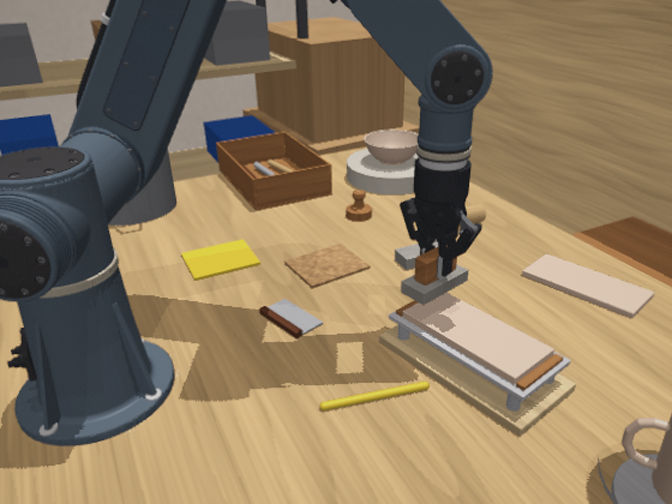

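drive_tool([
  [0.0025, 0, 0.008, 0, 0, 0, -1],
  [0, 0, 0.01, 0, 0, 0, -1],
  [0, 0, 0.007, 0, 0, 0, -1],
  [0, 0, 0.003, 0, 0, 0, -1],
  [0, 0, 0.003, 0, 0, 0, -1],
  [0, 0, 0.002, 0, 0, 0, -1],
  [0, 0, 0.002, 0, 0, 0, -1],
  [0, 0, 0, 0, 0, 0, -1],
  [0, 0, 0, 0, 0, 0, -1],
])

```text
t: 7.7
tcp_pos: [0.4791, -0.1291, 0.1035]
tool_rot: [-0.124, 0.992, -0.0, -0.0]
force: [-2.4, 0.7, -0.5]
finger_gap: 0.274
gripper_force: 59.7
```

```bash
python3 -c "
from h import *
togo([.4807,-.129,.0938],194.3)"
```

```text
t 7.7 tcp [ 0.4791 -0.1291  0.1035] turn [-0.   -0.01 -0.01] shift mm [-1.6 -0.3  9.7] F [-2.36  0.69 -0.51] gap 0.274 grip 59.7 j6 -2.31
```

drive_tool([
  [0, 0, 0.003, 0, 0, 0, -1],
  [0, 0, 0.003, 0, 0, 0, -1],
  [0, 0, 0.002, 0, 0, 0, -1],
  [0, 0, 0.0015, 0, 0, 0, -1],
  [0, 0, 0, 0, 0, 0, -1],
  [0, 0, 0, 0, 0, 0, -1],
  [0, 0, 0, 0, 0, 0, -1],
])

```text
t: 8.4
tcp_pos: [0.4791, -0.1291, 0.0941]
tool_rot: [-0.124, 0.992, -0.0, 0.0]
force: [-3.5, 1.4, 5.5]
finger_gap: 0.27
gripper_force: 60.6
```

```bash
python3 -c "
from h import *
togo([.4807,-.129,.0938],194.3)
snap('side');print(manip.sense()['force']);d=snap('side');print(manip.sense()['force'])
P=cloud(d);hsv=cv2.cvtColor(d['image'],cv2.COLOR_RGB2HSV)
m=(hsv[...,1]<90)&(P[...,2]>.04)&(P[...,2]<.071)&(abs(P[...,0]-.51)<.03)&(abs(P[...,1]+.235)<.04)
print(m.sum(),np.percentile(P[m][:,2],[10,50,90]))
import pickle
P0=cloud(pickle.load(open('d.pkl','rb'))['side']);print(np.median(P0[m][:,2]))
"
```

```text
t 8.4 tcp [ 0.4791 -0.1291  0.0941] turn [-0.01 -0.   -0.01] shift mm [-1.5 -0.3  0.3] F [-3.54  1.44  5.51] gap 0.27 grip 60.6 j6 -2.31
[-2.82432198  0.46651689  5.60207339]
[-3.20141888  0.82859371  6.16006902]
1053 [0.05311099 0.05433138 0.05552995]
nan
```

drive_tool([
  [0, -0.001, 0, 0, 0, 0, -1],
  [0, -0.002, 0, 0, 0, 0, -1],
  [0, -0.003, 0, 0, 0, 0, -1],
  [0, -0.004, 0, 0, 0, 0, -1],
  [0, -0.004, 0, 0, 0, 0, -1],
  [0, -0.004, 0, 0, 0, 0, -1],
  [0, -0.004, 0, 0, 0, 0, -1],
])

```text
t: 9.2
tcp_pos: [0.484, -0.149, 0.0939]
tool_rot: [-0.124, 0.992, 0.001, -0.001]
force: [-0.8, 4.9, 6.1]
finger_gap: 0.271
gripper_force: 60.5
```

drive_tool([
  [0, -0.004, 0, 0, 0, 0, -1],
  [0, -0.004, 0, 0, 0, 0, -1],
  [0, -0.004, 0, 0, 0, 0, -1],
  [0, -0.004, 0, 0, 0, 0, -1],
  [0, -0.004, 0, 0, 0, 0, -1],
  [0, -0.004, 0, 0, 0, 0, -1],
  [0, -0.004, 0, 0, 0, 0, -1],
  [0, -0.004, 0, 0, 0, 0, -1],
  [0, -0.004, 0, 0, 0, 0, -1],
  [0, -0.004, 0, 0, 0, 0, -1],
])

```text
t: 10.2
tcp_pos: [0.4939, -0.1876, 0.0939]
tool_rot: [-0.124, 0.992, 0.002, -0.001]
force: [-1.6, 5.7, 6.3]
finger_gap: 0.272
gripper_force: 60.5
```

drive_tool([
  [0, -0.004, 0, 0, 0, 0, -1],
  [0, -0.004, 0, 0, 0, 0, -1],
  [0, -0.004, 0, 0, 0, 0, -1],
  [0, -0.004, 0, 0, 0, 0, -1],
  [0, -0.004, 0, 0, 0, 0, -1],
  [0, -0.004, 0, 0, 0, 0, -1],
  [0, -0.004, 0, 0, 0, 0, -1],
  [0, -0.004, 0, 0, 0, 0, -1],
  [0, -0.004, 0, 0, 0, 0, -1],
  [0, -0.004, 0, 0, 0, 0, -1],
])

```text
t: 11.2
tcp_pos: [0.5038, -0.2263, 0.0938]
tool_rot: [-0.124, 0.992, 0.002, -0.001]
force: [-2.1, 5.8, 5.6]
finger_gap: 0.273
gripper_force: 60.5
```

```bash
python3 -c "
from h import *
togo([.5203,-.284,.0938],194.3)"
```

```text
t 11.2 tcp [ 0.5038 -0.2263  0.0938] turn [ 0.21 -0.03 -0.05] shift mm [ -1.7 -60.    0. ] F [-2.11  5.84  5.55] gap 0.273 grip 60.5 j6 -2.45
```

drive_tool([
  [0, -0.004, 0, 0, 0, 0, -1],
  [0, -0.004, 0, 0, 0, 0, -1],
  [0, -0.004, 0, 0, 0, 0, -1],
  [0, -0.004, 0, 0, 0, 0, -1],
  [0, -0.004, 0, 0, 0, 0, -1],
  [0, -0.004, 0, 0, 0, 0, -1],
  [0, -0.004, 0, 0, 0, 0, -1],
  [0, -0.004, 0, 0, 0, 0, -1],
  [0, -0.004, 0, 0, 0, 0, -1],
  [0, -0.004, 0, 0, 0, 0, -1],
])

```text
t: 12.2
tcp_pos: [0.5138, -0.2649, 0.0938]
tool_rot: [-0.124, 0.992, 0.002, -0.0]
force: [-0.9, 5.3, 6.1]
finger_gap: 0.274
gripper_force: 60.5
```

drive_tool([
  [0, -0.004, 0, 0, 0, 0, -1],
  [0, -0.004, 0, 0, 0, 0, -1],
  [0, -0.004, 0, 0, 0, 0, -1],
  [0, -0.003, 0, 0, 0, 0, -1],
  [0, -0.002, 0, 0, 0, 0, -1],
  [0, -0.001, 0, 0, 0, 0, -1],
  [0, 0, 0, 0, 0, 0, -1],
  [0, 0, 0, 0, 0, 0, -1],
])

```text
t: 13.0
tcp_pos: [0.5184, -0.2826, 0.0939]
tool_rot: [-0.124, 0.992, 0.002, -0.0]
force: [-2.1, 5.6, 5.6]
finger_gap: 0.276
gripper_force: 60.6
```

```bash
python3 -c "
from h import *
togo([.5203,-.284,.0938],194.3)"
```

```text
t 13.0 tcp [ 0.5184 -0.2826  0.0939] turn [ 0.18 -0.01 -0.04] shift mm [-1.5 -1.9  0.1] F [-2.05  5.63  5.6 ] gap 0.276 grip 60.6 j6 -2.51
```

drive_tool([
  [0, 0, -0.003, 0, 0, 0, -1],
  [0, 0, -0.005, 0, 0, 0, -1],
  [0, 0, -0.005, 0, 0, 0, -1],
  [0, 0, -0.01, 0, 0, 0, -1],
  [0, 0, -0.02, 0, 0, 0, -1],
  [0, 0, -0.02, 0, 0, 0, -1],
  [0, 0, -0.015, 0, 0, 0, -1],
  [0, 0, -0.005, 0, 0, 0, -1],
  [0, 0, 0, 0, 0, 0, -1],
])

```text
t: 13.9
tcp_pos: [0.5191, -0.2849, 0.1777]
tool_rot: [-0.124, 0.992, -0.001, 0.001]
force: [-0.4, 0.4, -3.2]
finger_gap: 0.267
gripper_force: 59.5
```

```bash
python3 -c "
from h import *
togo([.437,.1597,.1],184.3)
d=snap('top');save(d,'top3',s=1.2)
hsv=cv2.cvtColor(cv2.GaussianBlur(d['image'],(5,5),0),cv2.COLOR_RGB2HSV)
print(hsv[200:215:4,190:265:6,0].tolist())
d=snap('side');P=cloud(d);Z=P[...,2];m=((Z>.0025)&(Z<.012)&(np.hypot(P[...,0]-.437,P[...,1]-.16)<.1)).astype(np.uint8)
m=cv2.morphologyEx(m,cv2.MORPH_OPEN,np.ones((3,3)));v,u=np.nonzero(m)
print(len(u),cv2.minAreaRect((onplane(d,np.c_[u,v],.006)[:,:2]*1000).astype(np.float32)))
"
```

```text
t 13.9 tcp [ 0.5191 -0.2849  0.1777] turn [-0.12  0.08  9.97] shift mm [ 48.5 449.5  77.7] F [-0.45  0.38 -3.19] gap 0.267 grip 59.5 j6 -2.51
[[18, 18, 18, 18, 16, 16, 15, 16, 16, 15, 15, 16, 18], [18, 18, 18, 18, 16, 16, 16, 15, 16, 16, 16, 15, 18], [18, 18, 18, 18, 16, 16, 15, 15, 15, 15, 15, 16, 18], [18, 18, 18, 19, 16, 15, 15, 15, 16, 15, 15, 16, 17]]
1196 ((434.68255615234375, 155.07884216308594), (131.20668029785156, 112.6859130859375), 5.350738048553467)
```

View pics/top3.png

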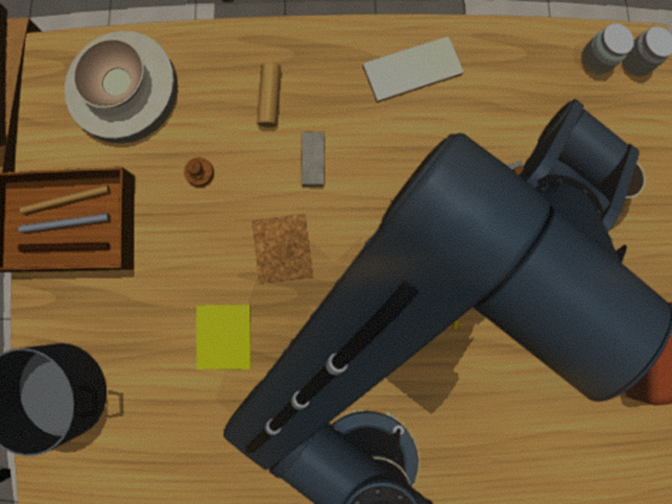

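The top view shows the cork pad in full at (283,248). The stone has been lifted off at the tile's right end. I'll refine the pad position by hue.

```bash
python3 -c "
from h import *
d=snap('top')
hsv=cv2.cvtColor(cv2.GaussianBlur(d['image'],(5,5),0),cv2.COLOR_RGB2HSV)
m=np.zeros((420,560),np.uint8);m[165:250,195:275]=hsv[165:250,195:275,0]<17
m=cv2.morphologyEx(cv2.morphologyEx(m,cv2.MORPH_CLOSE,np.ones((7,7))),cv2.MORPH_OPEN,np.ones((9,9)))
v,u=np.nonzero(m);Q=onplane(d,np.c_[u,v],.006)[:,:2]
print(len(u),Q.mean(0),cv2.minAreaRect((Q*1000).astype(np.float32)))
"
```

```text
2330 [0.43654826 0.16002765] ((437.15087890625, 159.8229522705078), (131.4718017578125, 110.22207641601562), 6.383427619934082)
```

drive_tool([
  [0, 0, 0, 0, 0, 5, -1],
  [0, 0, 0, 0, 0, 5, -1],
  [0.002, 0.02, 0, 0, 0, 0, -1],
  [0.004, 0.035, 0, 0, 0, 0, -1],
  [0.004, 0.035, 0, 0, 0, 0, -1],
  [0.004, 0.035, 0, 0, 0, 0, -1],
  [0.004, 0.035, 0, 0, 0, 0, -1],
  [0.004, 0.035, 0, 0, 0, 0, -1],
  [0.004, 0.035, 0, 0, 0, 0, -1],
  [0.004, 0.035, 0, 0, 0, 0, -1],
])

```text
t: 15.05
tcp_pos: [0.4682, -0.0209, 0.1761]
tool_rot: [-0.037, 0.999, 0.0, -0.001]
force: [0.7, 0.7, -3.1]
finger_gap: 0.275
gripper_force: 59.5
```

drive_tool([
  [0.004, 0.035, 0, 0, 0, 0, -1],
  [0.004, 0.035, 0, 0, 0, 0, -1],
  [0.004, 0.035, 0, 0, 0, 0, -1],
  [0.004, 0.035, 0, 0, 0, 0, -1],
  [0.003, 0.025, 0, 0, 0, 0, -1],
  [0.003, 0.018, 0, 0, 0, 0, -1],
  [0, 0, 0.01, 0, 0, 0, -1],
  [0, 0, 0.02, 0, 0, 0, -1],
  [0, 0, 0, 0, 0, 0, -1],
  [0, 0, 0, 0, 0, 0, -1],
])

```text
t: 16.05
tcp_pos: [0.433, 0.158, 0.1461]
tool_rot: [-0.037, 0.999, -0.0, -0.001]
force: [0.5, 0.3, -1.7]
finger_gap: 0.272
gripper_force: 59.4
```

```bash
python3 -c "
from h import *
togo([.437,.1597,.1],184.3)
P=cloud(snap('wrist'));s=manip.sense()
T=R.from_quat(s['tool_rot']).inv().apply((P-s['tcp_pos']).reshape(-1,3))
m=(abs(T[:,0])<.06)&(abs(T[:,1])<.03)
q=T[m&(T[:,2]>.01)&(T[:,2]<.027)]
A=np.c_[q[:,:2],np.ones(len(q))];print(np.linalg.lstsq(A,q[:,2],rcond=None)[0]); print(cv2.minAreaRect((q[:,:2]*1000).astype(np.float32)))
"
```

```text
t 16.05 tcp [0.433  0.158  0.1461] turn [-0.02 -0.13 -0.06] shift mm [-4.1  1.4 46.1] F [ 0.48  0.29 -1.71] gap 0.272 grip 59.4 j6 -1.54
[ 0.00506506 -0.00047851  0.01911849]
((-0.6246185302734375, 0.017892837524414062), (46.203025817871094, 100.05254364013672), 89.95242309570312)
```

drive_tool([
  [-0.0035, 0.0015, 0.005, 0, 0, -1.5, -1],
  [0, 0, 0.015, 0, 0, 0, -1],
  [0, 0, 0.02, 0, 0, 0, -1],
  [0, 0, 0.02, 0, 0, 0, -1],
  [0, 0, 0.015, 0, 0, 0, -1],
  [0, 0, 0.01, 0, 0, 0, -1],
  [0, 0, 0.006, 0, 0, 0, -1],
  [0, 0, 0.004, 0, 0, 0, -1],
  [0, 0, 0.002, 0, 0, 0, -1],
  [0, 0, 0, 0, 0, 0, -1],
])

```text
t: 17.1
tcp_pos: [0.437, 0.1604, 0.05]
tool_rot: [-0.05, 0.999, 0.0, 0.0]
force: [0.2, -0.5, -3.3]
finger_gap: 0.273
gripper_force: 59.6
```

drive_tool([
  [0, 0, 0.001, 0, 0, 0, -1],
  [0, 0, 0.001, 0, 0, 0, -1],
  [0, 0, 0, 0, 0, 0, -1],
  [0, 0, 0, 0, 0, 0, -1],
])

```text
t: 17.5
tcp_pos: [0.4368, 0.1604, 0.0479]
tool_rot: [-0.05, 0.999, 0.0, 0.0]
force: [-0.1, -1.1, -1.5]
finger_gap: 0.276
gripper_force: 59.6
```

```bash
python3 -c "
from h import *
togo([.4365,.1598,.045],185.8)"
```

```text
t 17.5 tcp [0.4368 0.1604 0.0479] turn [-0.    0.01 -0.02] shift mm [ 0.3 -0.6  2.9] F [-0.15 -1.07 -1.47] gap 0.276 grip 59.6 j6 -1.56
```

drive_tool([
  [0, -0.0005, 0.001, 0, 0, 0, -1],
  [0, 0, 0.001, 0, 0, 0, -1],
  [0, 0, 0, 0, 0, 0, -1],
  [0, 0, 0, 0, 0, 0, -1],
])

```text
t: 17.9
tcp_pos: [0.4367, 0.1599, 0.0457]
tool_rot: [-0.05, 0.999, -0.0, -0.0]
force: [0.2, 0.7, -2.4]
finger_gap: 0.272
gripper_force: 59.6
```

drive_tool([
  [0, 0, 0.0005, 0, 0, 0, -1],
  [0, 0, 0.0005, 0, 0, 0, -1],
  [0, 0, 0, 0, 0, 0, -1],
  [0, 0, 0, 0, 0, 0, -1],
])

```text
t: 18.3
tcp_pos: [0.4368, 0.1599, 0.0448]
tool_rot: [-0.05, 0.999, -0.0, 0.0]
force: [0.6, -0.5, -3.3]
finger_gap: 0.275
gripper_force: 59.6
```

Not in contact yet, so I go down in 0.5 mm steps.

drive_tool([
  [0, 0, 0.0005, 0, 0, 0, -1],
  [0, 0, 0, 0, 0, 0, -1],
  [0, 0, 0, 0, 0, 0, -1],
])

```text
t: 18.6
tcp_pos: [0.4368, 0.16, 0.0448]
tool_rot: [-0.05, 0.999, 0.0, 0.0]
force: [-0.8, -0.3, 5.8]
finger_gap: 0.273
gripper_force: 60.5
```

drive_tool([
  [0, 0, 0.0005, 0, 0, 0, -1],
  [0, 0, 0, 0, 0, 0, -1],
  [0, 0, 0, 0, 0, 0, -1],
])

```text
t: 18.9
tcp_pos: [0.4368, 0.16, 0.0447]
tool_rot: [-0.051, 0.999, 0.0, 0.0]
force: [-1.9, -0.0, 10.2]
finger_gap: 0.272
gripper_force: 61.6
```

Contact at about 0.0448. I back off slightly, open gently and retreat.

drive_tool([
  [0, 0, -0.0007, 0, 0, 0, -1],
  [0, 0, 0, 0, 0, 0, -1],
  [0, 0, 0, 0, 0, 0, -0.3],
  [0, 0, 0, 0, 0, 0, 0],
  [0, 0, 0, 0, 0, 0, 0.5],
  [0, 0, 0, 0, 0, 0, 1],
  [0, 0, 0, 0, 0, 0, 1],
  [0, 0, 0, 0, 0, 0, 1],
  [0, 0, 0, 0, 0, 0, 1],
  [0, 0, 0, 0, 0, 0, 1],
], newtons=20)

```text
t: 19.9
tcp_pos: [0.4368, 0.1599, 0.0445]
tool_rot: [-0.05, 0.999, -0.0, 0.0]
force: [0.1, -0.5, -0.5]
finger_gap: 1.002
gripper_force: 0.0
```

drive_tool([
  [0, 0, -0.005, 0, 0, 0, 1],
  [0, 0, -0.01, 0, 0, 0, 1],
  [0, 0, -0.02, 0, 0, 0, 1],
  [0, 0, -0.03, 0, 0, 0, 1],
  [0, 0, -0.03, 0, 0, 0, 1],
  [0, 0, -0.03, 0, 0, 0, 1],
  [0, 0, -0.01, 0, 0, 0, 1],
  [0, 0, 0, 0, 0, 0, 1],
  [0, 0, 0, 0, 0, 0, 1],
])

```text
t: 20.8
tcp_pos: [0.4362, 0.1598, 0.1792]
tool_rot: [-0.05, 0.999, -0.0, -0.0]
force: [-1.2, 0.9, 0.1]
finger_gap: 1.0
gripper_force: 0.0
```

```bash
python3 -c "
from h import *
togo([.4365,.1598,.045],185.8)
d=snap('wrist');P=cloud(d);Z=P[...,2];r=np.hypot(P[...,0]-.437,P[...,1]-.16)
for a,b,n,zp in((.02,.033,'block',.026),(.0025,.012,'pad',.006)):
    m=cv2.morphologyEx(((Z>a)&(Z<b)&(r<.09)).astype(np.uint8),cv2.MORPH_OPEN,np.ones((3,3)));v,u=np.nonzero(m)
    print(n,len(u),np.median(Z[m>0]),cv2.minAreaRect((P[m>0][:,:2]*1000).astype(np.float32)))
save(d,'w4',s=1.2)"
```

```text
t 20.8 tcp [0.4362 0.1598 0.1792] turn [-0.   -0.05 -0.02] shift mm [-3.000e-01 -1.000e-01  1.342e+02] F [-1.24  0.89  0.06] gap 1.0 grip 0.0 j6 -1.56
block 3094 0.02586444677298297 ((437.68035888671875, 160.0022735595703), (99.53111267089844, 46.04774475097656), 5.62758731842041)
pad 10593 0.005932929215855032 ((437.4832458496094, 160.13478088378906), (130.32582092285156, 110.17855834960938), 5.811936855316162)
```

View pics/w4.png

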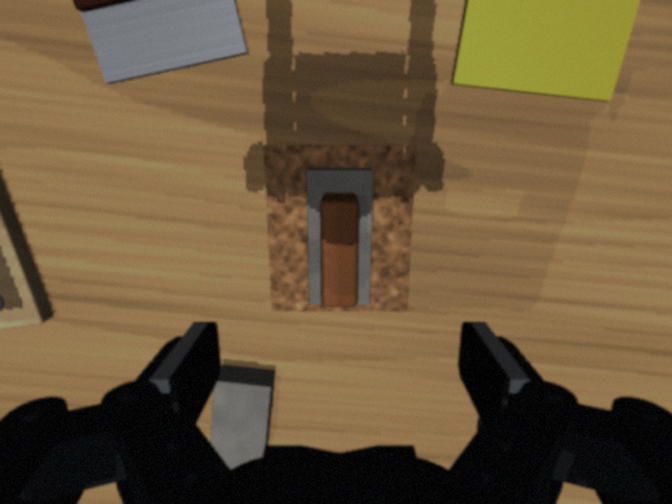

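The stone stands flat at (340,240), in the middle of the cork pad and within 0.3 mm of its centre. The gripper is clear of it.

```bash
python3 -c "
from station import manip
print(manip.sign_off())"
```

```text
the job is handed in; nothing more can be done
None
```

I swept the stone in one stroke from the tile's left end to its right at about half spring depth (8–9 N), set it down flat in the middle of the cork pad, and handed the job in at about 21 s; no verdict came back.

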